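# Radius leaves on a clamp casting

## Task

Check the two curved ends of the aluminium casting on the bench with the dark steel radius leaves that fit them. First take the hollow leaf whose curve matches the casting's rounded end, set it flat on the bench facing that end and push it squarely on until the curves touch; then do the same with the round-nosed leaf that fills the hollow at the casting's other end. Leave both leaves lying there, seated on their curves, and let go.

Things in the scene. Friction and masses are not known exactly. Their poses are not given: they have to be found in the camera images.
- casting: Aluminium casting screwed to the bench: plate 14 mm thick (screw heads to 18), 80 wide, length along its y, z up; origin on the bench, mid-width. +y end: full half-round, radius 40 mm about y = +30 mm (tip at +70). Other end square at y = -70, with an arc hollow of radius 30.5 about y = -80 (57 wide at the mouth, bottom at -49.5).
- hollow_leaf_grip (a point): Large hollow leaf, loose, flat dark steel plate 10 mm thick, 90 wide (x; a bystander like it: 60). Point: axis of its grey grip post (20 square along x and y, 10 to 61 high), 40 mm above the bench. Along y from it: back -16, bottom of the radius 40.5 hollow +20, mouth +40, arc centre +60.5. Seated: point at y = +90.5 mm of the casting, y axis against the casting's.
- nose_leaf_grip (a point): Large round-nosed leaf, loose, flat dark steel plate 10 mm thick, 60 wide (x; a bystander like it: 36). Point: axis of its grey grip post (20 square along x and y, 10 to 61 high), 40 mm above the bench. Along y from it: tail -27, centre of the radius 30 nose +8, nose tip +38. Seated: point at y = -88 mm of the casting, y axis along the casting's.
Things that resemble listed ones, but are neither listed nor needed, are in the scene too. What is shaped like the part that bears hollow_leaf_grip but blue is not meant. Of the things like the casting, leave any that is brown; of the rest the smaller one is meant.

How it is judged:
On the way, in this order (a step that is already met when the one before it is completed fails the run):
1. the large hollow leaf is in place on the rounded end and pressed against it (x of hollow_leaf_grip in the frame of casting between -0.01 and 0.01 m and y of hollow_leaf_grip in the frame of casting between 0.0845 and 0.1005 m and y of casting in the frame of hollow_leaf_grip above 0 m and angle between the y axis of hollow_leaf_grip and the y axis of casting, either way round below 0.3 rad and angle between hollow_leaf_grip's own z axis and vertical below 0.12 rad and height (world z) of hollow_leaf_grip below 0.05 m and contact force between hollow_leaf and casting above 0.3 N), for 0.1 s.
2. the large round-nosed leaf is in place in the hollow end and pressed against it (x of nose_leaf_grip in the frame of casting between -0.01 and 0.01 m and y of nose_leaf_grip in the frame of casting between -0.098 and -0.082 m and y of casting in the frame of nose_leaf_grip above 0 m and angle between the y axis of nose_leaf_grip and the y axis of casting, either way round below 0.3 rad and angle between nose_leaf_grip's own z axis and vertical below 0.12 rad and height (world z) of nose_leaf_grip below 0.05 m and contact force between nose_leaf and casting above 0.3 N), for 0.1 s.
At the end, for the whole second after the job is handed in: Both leaves lie flat on the bench at rest on their curved ends of the casting: each within 10 mm sideways of the seated position, no more than 10 mm back from it, and curve towards the casting, turned within 17 degrees of square. Each was pressed to touch its curve, the hollow leaf first (x of hollow_leaf_grip in the frame of casting between -0.01 and 0.01 m and y of hollow_leaf_grip in the frame of casting between 0.0845 and 0.1005 m and y of casting in the frame of hollow_leaf_grip above 0 m and angle between the y axis of each of hollow_leaf_grip, nose_leaf_grip and the y axis of casting, either way round below 0.3 rad and angle between each of hollow_leaf_grip, nose_leaf_grip's own z axis and vertical below 0.12 rad and height (world z) of each of hollow_leaf_grip, nose_leaf_grip below 0.05 m and x of nose_leaf_grip in the frame of casting between -0.01 and 0.01 m and y of nose_leaf_grip in the frame of casting between -0.098 and -0.082 m and y of casting in the frame of nose_leaf_grip above 0 m and linear speed of each of hollow_leaf, nose_leaf below 0.02 m/s).
It also fails if it takes over 61 s, if anything falls off the work surface, if the arm or the gripper's body presses on something with over 40 N, if the wrist force passes 120 N, or if a joint passes its speed limit or range.

## Robot

A 6-joint arm with a two-finger parallel gripper is mounted at the origin on the work surface. World frame = base frame: x ahead of the robot, y to its left, z up, the work surface at z = 0. Lengths are in m, angles in rad, forces in N, time in s.
With the tool pointing down it reaches from about 0.425 to 0.95 m from the base axis. Payload 3.5 kg.
Tool frame: the origin (TCP) lies on the centre line of the jaws, within the pads' length; the fingertips stand 25 mm ahead of it and the grasp point (between the pads) lies 6 mm ahead of it; y points along the fingers, z is the direction in which the jaws open and shut, and the axes are right-handed (so a half turn about y gives the same grasp; the last joint's range is limited). The gripper opens to 85 mm and grips with 20 to 120 N. Pads are 22 mm wide; open, the fingers measure 114 mm over their backs; the gripper's body (76 mm by 85 mm) begins 54 mm behind the grasp point. The pads swing forward as they close: fully open they stand 13 mm farther back than shut.
Start: joints at [0.959, 0.286, 1.577, -0, 1.279, -0.15], TCP at [0.301, 0.604, 0.256] pointing down, gripper open.
Joint ranges: [-2.77, 2.77], [-0.9, 2.22], [0.21, 2.48], [-1.53, 4.67], [0.24, 2.81], [-2.84, 2.84]. Speed limits (rad/s): [2.79, 2.79, 3.14, 3.14, 3.14, 3.14].

## Interface

Orientations are given as a unit quaternion [x, y, z, w].
In Python, from plant import ctrl gives the robot as it stands.
- The arm moves only by the tool arm_command, never from a script. Its argument "steps" is a list of rows, each an object with "hand": the opening, from 0 (shut) to 1 (fully open); "travel": the shift along the tool's x, y, z in units of 0.3 m (1.0 is 0.3 m), a list of three; "rotation": the turn, a rotation vector about the tool's x, y, z in units of 30 degrees (1.0 is 30 degrees), a list of three. A call has 1 to 20 rows; each row shifts and turns the pose as measured when the row begins, along the tool's axes as they then stand; what a row does not reach is not made up. A row lasts 1/8 s, in which the tool goes at most 62.5 mm and 10.7 degrees, less where a joint would pass 70% of its speed; a pose out of reach is approached as far as the arm can. A call with a number of a shift or a turn outside -1 to 1 is refused whole. A call with a gripper value outside its range is refused whole. The fingers move at their own pace and stop on an object; "grip_force" is the grip in N (left out, the last holds). Time passes only in rows, so rows that do not move let the fingers close. It gives the time, the measured TCP pose, the force and the opening at its end, in the units of the state.
- ctrl.get_state(): the state, without advancing time (a new reading comes with each control period).
- ctrl.read_camera(name): name is "scene" or "side" or "wrist"; returns (picture, depth): 480x640x3 uint8, blue, green, red; 480x640 float32, m along the optical axis (not along the pixel's ray), 0 where there is no reading.
- ctrl.camera_params(name): a dict with "fx", "fy", "cx", "cy" (pixels), "extrinsics" (4x4, takes a point from camera to world coordinates); the wrist camera has in their place "tool_from_camera" (4x4, takes a point from camera to tool coordinates, whose origin is the TCP and whose axes are the tool frame's). Camera axes: x right, y down, z forward; pixel columns grow to the right and rows downward; lengths in m; the calibration is good to about 2 mm. The wrist camera is an equidistant fisheye: a pixel r from the principal point sees the ray r / f radians off the axis. A picture is of the moment at which its call begins: read the wrist's pose just before it. camera_params takes no time and is no camera call.
- ctrl.sign_off(): hands the job in, once; it reports no verdict.
Trained networks look in the newest picture that a camera, given by its name, has taken for a name from the list of things; names that differ only in an ending like _2 or _b are one class to them, and where a whole thing is asked for, a point or a joint stands for the part that bears it (a point fixed in the world has none). Each returns a list of dicts, best first, with "score" (0 to 1); they miss things now and then, are a little off and sometimes report something else, mostly with a low value. They report only what shows in the picture. A call takes as long as a camera call. They do not tell look-alikes from the thing itself.
- ctrl.masks_of(camera, thing): "region" (480x640 bool, what is visible of it) and "at" ([column, row] in pixels, amid what is visible of it).
The state is a dict: "time": time; "qpos": joint angles; "dq": joint speeds; "joint_efforts": joint torques, N m; "eef_pos": TCP position; "tcp_rot": TCP orientation; "contact_force": force on the tool from outside, world axes, zero at the start; "wrist_torque": the same for the moment, N m; "opening": opening from 0.0 (shut) to 1.0 (fully open).
Only numpy, scipy, OpenCV 4.12 (cv2) and the standard library are available. Lean on these libraries where they do the work, as an engineer would, in place of code of your own. Each camera call takes 0.05 s, during which the arm holds its last target.

## Working session

There is one attempt and no reset: what is moved stays moved. The work goes in short steps, Python scripts to look and compute and a tool call to move; the robot and the scene stay as the last step left them, time stands still between calls to the robot, and variables do not carry over. Pictures are saved under pics/ and viewed, and the job is handed in when it is done.

Besides the shell and the picture viewer there is one more tool, called by a JSON object that holds its "op" and its "data". arm_command: Moves the arm, as the interface text tells. Shifts and turns lie within -1 to 1; 1 stands for 0.3 m of shift or 30 degrees of turn. Its arguments: {"type":"object","properties":{"steps":{"type":"array","items":{"type":"object","properties":{"hand":{"type":"number"},"travel":{"type":"array","items":{"type":"number","minimum":-1,"maximum":1}},"rotation":{"type":"array","items":{"type":"number","minimum":-1,"maximum":1}}}}},"grip_force":{"type":"number"}},"required":["steps"]}

```bash
mkdir -p pics; ls; python3 - <<'E'
from plant import ctrl
import cv2, numpy as np
s=ctrl.get_state(); print(s['time'],s['eef_pos'],s['tcp_rot'],s['opening'])
for c in ("scene","side","wrist"):
    im,d=ctrl.read_camera(c); cv2.imwrite(f"pics/{c}0.png",im); np.save(f"/tmp/{c}0_d.npy",d); np.save(f"/tmp/{c}0.npy",im)
    p=ctrl.camera_params(c); print(c,{k:(np.round(np.array(v),4).tolist()) for k,v in p.items()})
E
```

```text
pics
0.0 [0.30039596 0.60380209 0.25493231] [ 0.689118   -0.16212964  0.16152004 -0.68756209] 0.9993015563949509
scene {'fx': 578.6465, 'fy': 578.6465, 'cx': 332.35, 'cy': 231.593, 'extrinsics': [[0.4729, 0.7253, -0.5002, 1.0983], [0.8811, -0.3889, 0.269, -0.2992], [0.0006, -0.568, -0.823, 0.9513], [0.0, 0.0, 0.0, 1.0]]}
side {'fx': 436.6084, 'fy': 436.6084, 'cx': 313.8787, 'cy': 242.0866, 'extrinsics': [[0.9583, -0.1948, 0.2092, 0.3661], [-0.2855, -0.686, 0.6693, -0.688], [0.0131, -0.7011, -0.713, 0.778], [0.0, 0.0, 0.0, 1.0]]}
wrist {'fx': 371.6483, 'fy': 371.6483, 'cx': 322.723, 'cy': 240.1232, 'tool_from_camera': [[0.0002, 0.9566, 0.2913, -0.0738], [-0.0002, -0.2913, 0.9566, -0.1165], [1.0, -0.0002, 0.0001, 0.0008], [0.0, 0.0, 0.0, 1.0]]}
```

View pics/scene0.png

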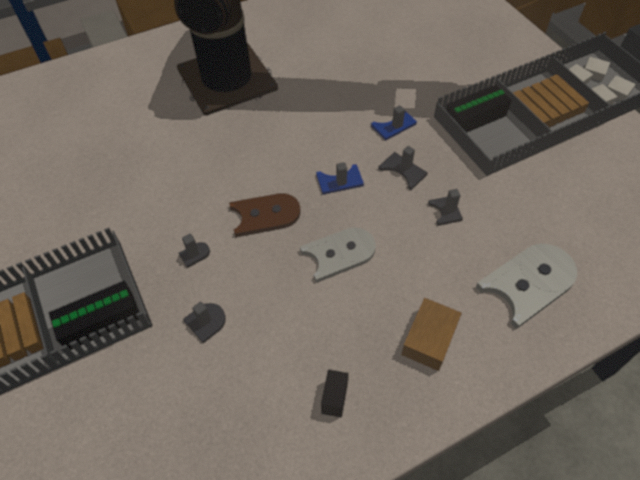

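View pics/side0.png

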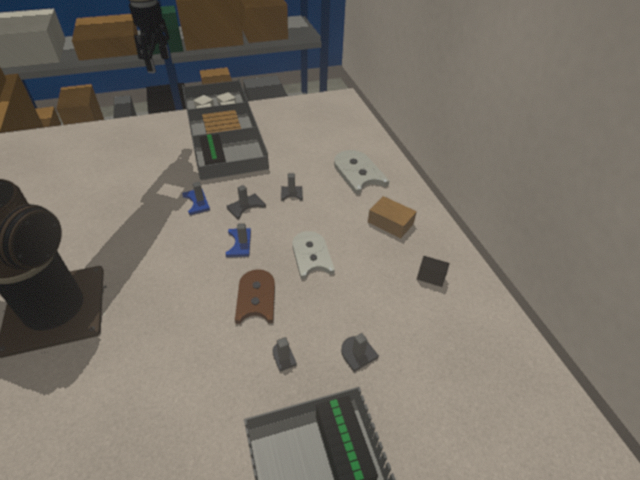

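View pics/wrist0.png

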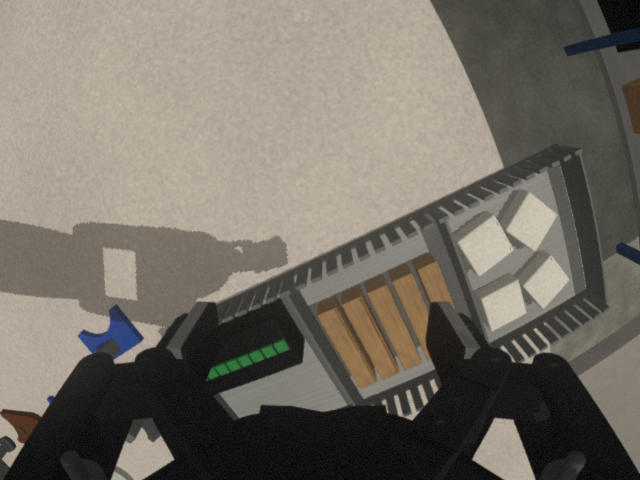

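The scene view shows these candidates:
- **Castings:** light small (338,252), light large (530,283), brown (265,213).
- **Dark hollow leaves:** (404,166) and (447,207). The blue ones at (395,124) and (341,178) are excluded.
- **Nose leaves:** (205,318) and (194,250).

By the description I choose casting (338,252), hollow leaf (404,166) and nose leaf (205,318). I'll check their sizes next.

```bash
cat > h.py <<'E'
from plant import ctrl
import cv2, numpy as np
def pts(cam,d,m):
    p=ctrl.camera_params(cam); v,u=np.nonzero(m&(d>0)); z=d[v,u]
    P=np.c_[(u-p['cx'])/p['fx']*z,(v-p['cy'])/p['fy']*z,z,np.ones(len(z))]@np.array(p['extrinsics']).T
    return P[:,:3],u,v
E
python3 - <<'E'
from h import *
for cam in ("scene","side"):
    im,d=ctrl.read_camera(cam)
    allP,u,v=pts(cam,d,np.ones(d.shape,bool))
    # ortho rectified view x .25-.85, y -.35..0.35 z in plate range
    for th in ("casting","hollow_leaf_grip","nose_leaf_grip"):
        for r in ctrl.masks_of(cam,th):
            m=r['region']; P,_,_=pts(cam,d,m)
            if len(P)<20: continue
            lo,hi=(0.006,0.022) if th=="casting" else (0.004,0.016)
            Q=P[(P[:,2]>lo)&(P[:,2]<hi)]; T=P[P[:,2]>0.052]
            rr=cv2.minAreaRect((Q[:,:2]*1000).astype(np.float32)) if len(Q)>5 else None
            print(cam,th,round(r['score'],2),np.round(r['at']),m.sum(),'zmed',np.round(np.median(Q[:,2]),4) if len(Q) else None,'rect',np.round(np.array([*rr[0],*rr[1],rr[2]]),1) if rr else None,'post',np.round(T.mean(0),4) if len(T) else None,len(T), im[m].mean(0).round())
E
```

```text
scene casting 0.81 [341. 256.] 2527 zmed 0.0148 rect [573.5   1.1 140.9  83.5  87. ] post None 0 [113. 121. 124.]
scene casting 0.73 [268. 210.] 2224 zmed 0.0148 rect [421.  -87.6 138.5  87.1  75.2] post None 0 [42. 54. 74.]
scene casting 0.56 [533. 282.] 4654 zmed 0.019 rect [798.9 285.1 107.1 186.9   6.8] post None 0 [121. 129. 132.]
scene hollow_leaf_grip 0.74 [398. 125.] 673 zmed 0.0107 rect [333.9 273.6  51.   93.    1.7] post [0.3419 0.273  0.06  ] 80 [81. 56. 49.]
scene hollow_leaf_grip 0.7 [341. 178.] 1013 zmed 0.0106 rect [411.9  86.7  92.7  60.9  76. ] post [0.4255 0.0835 0.0599] 100 [89. 63. 57.]
scene nose_leaf_grip 0.56 [204. 322.] 1187 zmed 0.0104 rect [ 587.  -278.6   63.1   65.4   14.6] post [ 0.5902 -0.2842  0.0602] 144 [60. 61. 64.]
side casting 0.76 [309. 254.] 1396 zmed 0.014 rect [5.734e+02 5.000e-01 1.412e+02 8.010e+01 8.630e+01] post None 0 [138. 150. 151.]
side casting 0.71 [355. 171.] 1465 zmed 0.0183 rect [798.9 284.6 107.9 188.5   6.9] post None 0 [126. 137. 139.]
side casting 0.64 [253. 296.] 1772 zmed 0.014 rect [420.8 -88.  140.1  80.2  75. ] post None 0 [59. 75. 98.]
side hollow_leaf_grip 0.87 [197. 201.] 465 zmed 0.0094 rect [325.8 273.6  54.7  95.2   5.6] post [0.3387 0.2702 0.059 ] 44 [96. 71. 64.]
side hollow_leaf_grip 0.84 [242. 203.] 577 zmed 0.0096 rect [454.3 217.8  90.6  58.6  19.2] post [0.4494 0.2238 0.0589] 41 [71. 74. 77.]
side hollow_leaf_grip 0.8 [238. 244.] 587 zmed 0.0096 rect [412.1  87.6  95.2  55.6  75.3] post [0.4229 0.0814 0.059 ] 61 [103.  76.  69.]
side nose_leaf_grip 0.92 [358. 356.] 883 zmed 0.0099 rect [ 586.9 -278.9   61.6   64.4   14.6] post [ 0.5865 -0.2866  0.0596] 111 [74. 78. 80.]
```

```bash
python3 - <<'E'
import cv2,numpy as np
a=np.load('/tmp/scene0.npy')
b=cv2.resize(a[110:350,170:490],None,fx=2.5,fy=2.5,interpolation=cv2.INTER_CUBIC); cv2.imwrite('pics/crop0.png',b)
E
```

```text
(no output)
```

View pics/crop0.png

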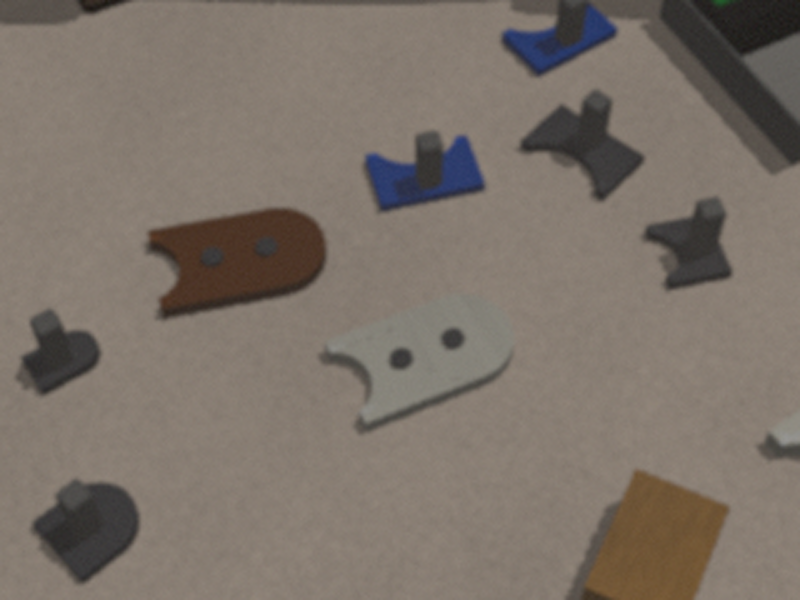

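The crop shows the casting's hollow end at about (345,385) and its round end at (500,330), with the half-round facing +y. The large dark hollow leaf at crop (582,150) has its mouth towards the lower left. The large nose leaf at crop (90,525) has its nose towards the upper right. The casting measures 140x80 and the leaf is 90 wide, which confirms these choices. Next I'll refine the poses and work out the tool geometry.

```bash
cat >> h.py <<'E'
from scipy.spatial.transform import Rotation as R
def tool():
    s=ctrl.get_state(); return s,np.array(s['eef_pos']),R.from_quat(s['tcp_rot'])
def plan(target,yawz=None,q=None):
    """TCP target world; yaw (deg) for tool z; prints travel & rotation in units, tool pointing down"""
    s,p,r=tool(); M=r.as_matrix()
    t=M.T@(np.array(target)-p)/0.3
    out={'t':round(s['time'],2),'p':p.round(4).tolist(),'zyaw':round(np.degrees(np.arctan2(M[1,2],M[0,2])),2),'down':M[:,1].round(4).tolist(),'travel':t.round(4).tolist(),'q':np.round(s['qpos'],3).tolist(),'F':np.round(s['contact_force'],2).tolist(),'op':round(s['opening'],3)}
    if yawz is not None:
        c,sn=np.cos(np.radians(yawz)),np.sin(np.radians(yawz))
        z=np.array([c,sn,0]);y=np.array([0,0,-1.]);x=np.cross(y,z)
        out['rot']=(np.degrees((r.inv()*R.from_matrix(np.c_[x,y,z])).as_rotvec())/30).round(4).tolist()
    for k,v in out.items(): print(k,v)
E
python3 - <<'E'
from h import *
C={}
for cam in ("scene","side"):
    im,d=ctrl.read_camera(cam); 
    C[cam]=pts(cam,d,np.ones(d.shape,bool))[0]
def rect(c,rad,lo,hi):
    for k in ("scene","side",None):
        P=np.vstack(list(C.values())) if k is None else C[k]
        Q=P[(np.hypot(P[:,0]-c[0],P[:,1]-c[1])<rad)]
        T=Q[(Q[:,2]>.056)]; Q=Q[(Q[:,2]>lo)&(Q[:,2]<hi)]
        r=cv2.minAreaRect((Q[:,:2]*1000).astype(np.float32))
        rt=cv2.minAreaRect((T[:,:2]*1000).astype(np.float32)) if len(T)>4 else None
        f=lambda r: np.round([*r[0],*r[1],r[2]],1).tolist() if r else None
        print(k,f(r),'post',f(rt),len(T),'zq',np.median(Q[:,2]).round(4))
print('hollow');rect((.452,.222),.058,.006,.014)
print('nose');rect((.587,-.279),.06,.006,.014)
print('casting');rect((.5735,.001),.09,.010,.0165)
print('small hollow')
for cam in C:
    P=C[cam];T=P[(P[:,2]>.05)&(P[:,2]<.07)&(abs(P[:,0]-.55)<.1)&(abs(P[:,1]-.25)<.1)]
    n,l,st,ce=cv2.connectedComponentsWithStats(cv2.dilate(np.histogram2d(T[:,0],T[:,1],bins=[100,100],range=[[.4,.7],[.1,.4]])[0].astype(np.uint8),np.ones((3,3),np.uint8)))
    print(cam,[(round(.4+c[1]*.003,3),round(.1+c[0]*.003,3),s[4]) for c,s in zip(ce[1:],st[1:])])
plan((.45,.229,.15),19.2)
E
```

```text
hollow
scene [451.9, 220.9, 99.0, 86.6, 32.3] post [451.4, 228.0, 20.6, 19.9, 21.5] 78 zq 0.0106
side [453.7, 217.2, 91.7, 62.0, 20.1] post [449.4, 227.8, 17.4, 23.9, 21.6] 45 zq 0.0099
None [451.7, 220.9, 99.3, 86.8, 32.0] post [451.1, 228.6, 21.0, 23.7, 23.2] 123 zq 0.0103
nose
scene [595.0, -276.7, 80.2, 64.9, 15.1] post [588.3, -284.0, 20.5, 20.5, 21.0] 130 zq 0.0105
side [586.4, -278.4, 60.5, 66.4, 15.2] post [588.0, -285.0, 20.5, 20.6, 12.0] 102 zq 0.01
None [595.0, -276.1, 80.2, 66.3, 14.8] post [588.2, -284.3, 21.2, 20.8, 19.5] 232 zq 0.0102
casting
scene [573.4, 1.3, 140.3, 83.7, 86.7] post None 0 zq 0.0143
side [573.8, 2.0, 142.2, 80.5, 86.3] post None 0 zq 0.0139
None [573.5, 2.1, 142.2, 83.8, 86.3] post None 0 zq 0.0142
small hollow
scene [(np.float64(0.454), np.float64(0.226), np.int32(69)), (np.float64(0.588), np.float64(0.244), np.int32(93))]
side [(np.float64(0.453), np.float64(0.225), np.int32(57)), (np.float64(0.587), np.float64(0.245), np.int32(92))]
t 0.65
p [0.3007, 0.6043, 0.2564]
zyaw 63.54
down [0.0, 0.0, -1.0]
travel [1.0028, 0.3545, -0.8983]
q [0.959, 0.286, 1.577, -0.0, 1.279, -0.15]
F [0.1, -0.13, 1.42]
op 1.002
rot [-0.0001, 1.4781, -0.0]
```

{"op": "arm_command", "data": {"steps": [{"hand": 1,"travel": [0.11,0,-0.1]},{"hand": 1,"travel": [0.11,0,-0.1]},{"hand": 1,"travel": [0.11,0,-0.1]},{"hand": 1,"travel": [0.11,0,-0.1]},{"hand": 1,"travel": [0.11,0,-0.1]},{"hand": 1,"travel": [0.11,0,-0.1]},{"hand": 1,"travel": [0.11,0,-0.1]},{"hand": 1,"travel": [0.11,0,-0.1]},{"hand": 0.7,"travel": [0.11,0,-0.1]},{"hand": 0.7,"travel": [0,0.07,0],"rotation": [0,0.296,0]},{"hand": 0.7,"travel": [0,0.07,0],"rotation": [0,0.296,0]},{"hand": 0.7,"travel": [0,0.07,0],"rotation": [0,0.296,0]},{"hand": 0.7,"travel": [0,0.07,0],"rotation": [0,0.296,0]},{"hand": 0.7,"travel": [0,0.07,0],"rotation": [0,0.296,0]}]}}

```text
$.steps[0]: bad value
```

```bash
python3 - <<'E'
from h import *
plan((.4507,.228,.12),20.2)
im,d=ctrl.read_camera("wrist"); cv2.imwrite("pics/w1.png",im)
E
```

```text
t 0.65
p [0.3007, 0.6043, 0.2564]
zyaw 63.54
down [0.0, 0.0, -1.0]
travel [1.0064, 0.4545, -0.9002]
q [0.959, 0.286, 1.577, -0.0, 1.279, -0.15]
F [0.1, -0.13, 1.42]
op 1.002
rot [-0.0001, 1.4447, -0.0]
```

View pics/w1.png

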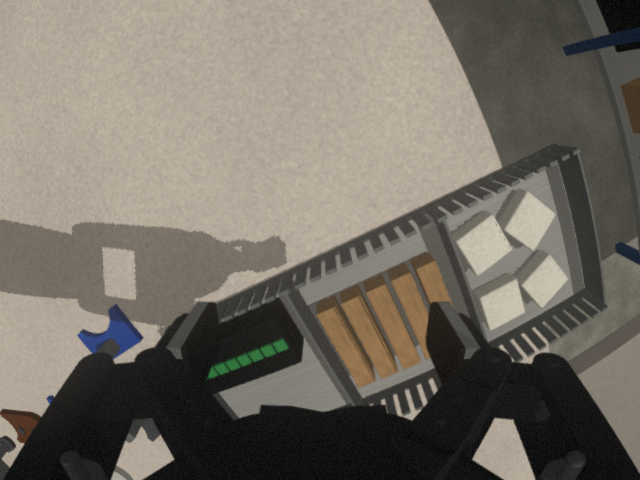

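The call was refused because each row needs all three fields. The arm hasn't moved. I'll resend it with the fields filled in.

{"op": "arm_command", "data": {"steps": [{"hand": 1,"travel": [0.11,0,-0.1],"rotation": [0,0,0]},{"hand": 1,"travel": [0.11,0,-0.1],"rotation": [0,0,0]},{"hand": 1,"travel": [0.11,0,-0.1],"rotation": [0,0,0]},{"hand": 1,"travel": [0.11,0,-0.1],"rotation": [0,0,0]},{"hand": 1,"travel": [0.11,0,-0.1],"rotation": [0,0,0]},{"hand": 1,"travel": [0.11,0,-0.1],"rotation": [0,0,0]},{"hand": 1,"travel": [0.11,0,-0.1],"rotation": [0,0,0]},{"hand": 1,"travel": [0.11,0,-0.1],"rotation": [0,0,0]},{"hand": 0.7,"travel": [0.11,0,-0.1],"rotation": [0,0,0]},{"hand": 0.7,"travel": [0,0.07,0],"rotation": [0,0.29,0]},{"hand": 0.7,"travel": [0,0.07,0],"rotation": [0,0.29,0]},{"hand": 0.7,"travel": [0,0.07,0],"rotation": [0,0.29,0]},{"hand": 0.7,"travel": [0,0.07,0],"rotation": [0,0.29,0]},{"hand": 0.7,"travel": [0,0.07,0],"rotation": [0,0.29,0]}]}}

```text
time: 2.45
eef_pos: [0.4549, 0.2192, 0.1542]
tcp_rot: [-0.57, 0.409, -0.416, 0.579]
contact_force: [0.4, -0.1, 0.2]
opening: 0.697
```

```bash
python3 - <<'E'
from h import *
plan((.4507,.228,.12),20.2)
im,d=ctrl.read_camera("wrist"); cv2.imwrite("pics/w2.png",im)
E
```

```text
t 2.45
p [0.4549, 0.2192, 0.1542]
zyaw 18.59
down [0.015, 0.0047, -0.9999]
travel [-0.0323, 0.1139, -0.0057]
q [0.247, 0.014, 2.082, 0.001, 1.03, -0.077]
F [0.37, -0.07, 0.25]
op 0.697
rot [-0.0299, -0.0537, 0.0011]
```

View pics/w2.png

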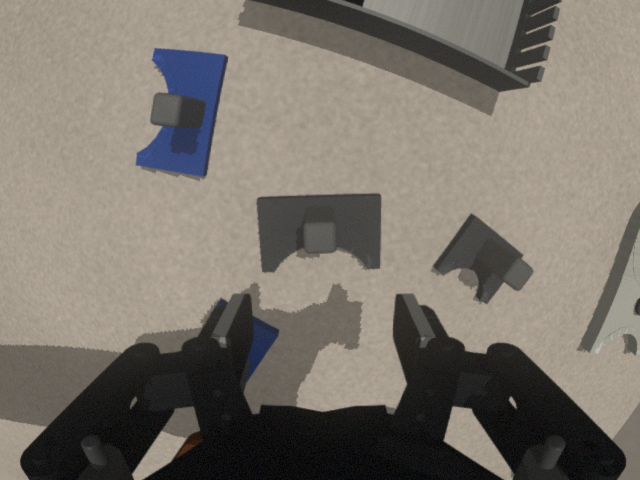

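The wrist view shows the large hollow leaf at (320,235), centred between the jaws with its mouth towards the base of the hand. The small leaf is at right, (485,262). I'll align and descend in stages.

{"op": "arm_command", "data": {"steps": [{"hand": 0.7,"travel": [-0.032,0.057,-0.006],"rotation": [-0.03,-0.054,0]},{"hand": 0.7,"travel": [0,0.057,0],"rotation": [0,0,0]},{"hand": 0.7,"travel": [0,0,0],"rotation": [0,0,0]}]}}

```text
time: 2.88
eef_pos: [0.4481, 0.2281, 0.1152]
tcp_rot: [0.583, -0.405, 0.402, -0.579]
contact_force: [0.3, 0.6, -0.3]
opening: 0.705
```

```bash
cat >> h.py <<'E'
def wray(u,v,z):
    "world point on plane z of wrist pixel"
    s,p,r=tool(); c=ctrl.camera_params("wrist"); T=np.array(c['tool_from_camera'])
    dx,dy=(u-c['cx'])/c['fx'],(v-c['cy'])/c['fy']; th=np.hypot(dx,dy)
    k=np.sin(th)/th if th>0 else 1
    D=r.as_matrix()@T[:3,:3]@np.array([dx*k,dy*k,np.cos(th)]); O=p+r.as_matrix()@T[:3,3]
    return O+D*(z-O[2])/D[2]
E
python3 - <<'E'
from h import *
plan((.4507,.228,.046),20.2)
im,d=ctrl.read_camera("wrist"); cv2.imwrite("pics/w3.png",im)
for r in ctrl.masks_of("wrist","hollow_leaf_grip"): print(r['score'],r['at'])
E
```

```text
t 2.88
p [0.4481, 0.2281, 0.1152]
zyaw 20.44
down [-0.0061, -0.0021, -1.0]
travel [0.0033, 0.2306, 0.0095]
q [0.269, 0.079, 2.097, -0.001, 0.972, -0.088]
F [0.31, 0.59, -0.26]
op 0.705
rot [0.0123, 0.008, -0.0003]
0.9 [175.8, 117.6]
0.62 [331.5, 260.2]
0.57 [255.6, 376.5]
```

View pics/w3.png

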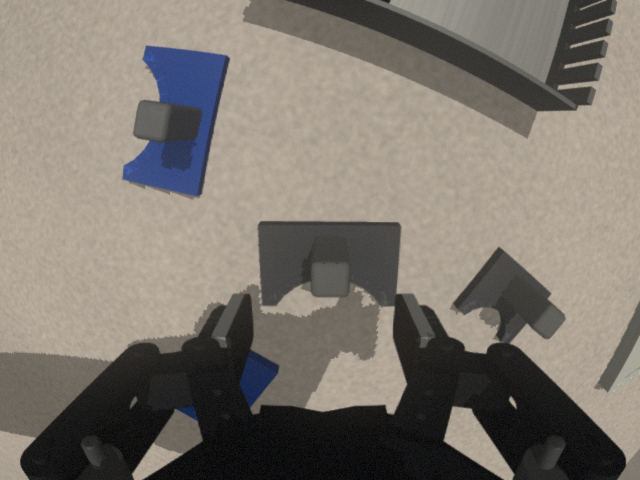

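```bash
python3 - <<'E'
from h import *
print(wray(330,280,.061), wray(259,223,.01),wray(400,223,.01))
a,b=wray(259,223,.01),wray(400,223,.01); print(np.degrees(np.arctan2(*(b-a)[1::-1])),np.linalg.norm(b-a))
m=(a+b)/2; n=np.array([(b-a)[1],-(b-a)[0],0]);print(m+n/np.linalg.norm(n)*.016)
E
```

```text
[0.45287211 0.23077972 0.061     ] [0.40615233 0.23115711 0.01      ] [0.48902467 0.26206707 0.01      ]
20.454656138196448 0.08844914234541933
[0.45317995 0.23162091 0.01      ]
```

The post sits at about (330,280), and the leaf's yaw is 20.4°. The estimates agree to within 3 mm, so I'll descend and grip.

{"op": "arm_command", "data": {"steps": [{"hand": 0.7,"travel": [-0.003,0.06,0.014],"rotation": [0.012,0,0]},{"hand": 0.7,"travel": [0,0.06,0],"rotation": [0,0,0]},{"hand": 0.7,"travel": [0,0.06,0],"rotation": [0,0,0]},{"hand": 0.7,"travel": [0,0.04,0],"rotation": [0,0,0]},{"hand": 0.7,"travel": [0,0,0],"rotation": [0,0,0]}]}}

```text
time: 3.6
eef_pos: [0.458, 0.2318, 0.0544]
tcp_rot: [-0.577, 0.4, -0.406, 0.585]
contact_force: [0.2, 0.1, 0.4]
opening: 0.696
```

```bash
python3 - <<'E'
from h import *
plan((.452,.230,.046),20.4)
E
```

```text
t 3.6
p [0.458, 0.2318, 0.0544]
zyaw 20.5
down [0.0143, 0.004, -0.9999]
travel [-0.0014, 0.0277, -0.0213]
q [0.271, 0.196, 2.103, 0.0, 0.828, -0.087]
F [0.21, 0.05, 0.43]
op 0.696
rot [-0.0282, 0.0032, 0.0024]
```

{"op": "arm_command", "data": {"steps": [{"hand": 0.7,"travel": [-0.001,0.025,-0.021],"rotation": [-0.028,0,0]},{"hand": 0.7,"travel": [0,0,0],"rotation": [0,0,0]}]}}

```text
time: 3.85
eef_pos: [0.4526, 0.23, 0.0476]
tcp_rot: [-0.581, 0.402, -0.404, 0.581]
contact_force: [0.0, 0.3, 0.0]
opening: 0.7
```

```bash
python3 - <<'E'
from h import *
plan((.452,.230,.046),20.4)
import time; plan((.452,.230,.046),20.4)
E
```

```text
t 3.85
p [0.4526, 0.23, 0.0476]
zyaw 20.5
down [0.0017, -0.0009, -1.0]
travel [-0.0006, 0.0054, -0.0021]
q [0.271, 0.203, 2.11, -0.002, 0.827, -0.086]
F [0.01, 0.25, 0.05]
op 0.7
rot [-0.0025, 0.0033, 0.0028]
t 3.85
p [0.4526, 0.23, 0.0476]
zyaw 20.5
down [0.0017, -0.0009, -1.0]
travel [-0.0006, 0.0054, -0.0021]
q [0.271, 0.203, 2.11, -0.002, 0.827, -0.086]
F [0.01, 0.25, 0.05]
op 0.7
rot [-0.0025, 0.0033, 0.0028]
```

Position is good. Now closing.

{"op": "arm_command", "data": {"steps": [{"hand": 0,"travel": [0,0,0],"rotation": [0,0,0]},{"hand": 0,"travel": [0,0,0],"rotation": [0,0,0]},{"hand": 0,"travel": [0,0,0],"rotation": [0,0,0]},{"hand": 0,"travel": [0,0,0],"rotation": [0,0,0]},{"hand": 0,"travel": [0,0,0],"rotation": [0,0,0]},{"hand": 0,"travel": [0,0,0],"rotation": [0,0,0]}], "grip_force": 70}}

```text
time: 4.6
eef_pos: [0.4534, 0.2303, 0.0487]
tcp_rot: [-0.58, 0.402, -0.404, 0.582]
contact_force: [0.6, -1.3, 0.4]
opening: 0.229
```

```bash
python3 - <<'E'
from h import *
plan((.452,.230,.1),-3.6)
E
```

```text
t 4.6
p [0.4534, 0.2303, 0.0487]
zyaw 20.51
down [0.0039, -0.0004, -1.0]
travel [-0.0005, -0.1709, -0.0042]
q [0.271, 0.202, 2.109, -0.002, 0.827, -0.086]
F [0.61, -1.29, 0.4]
op 0.229
rot [-0.0073, 0.8037, 0.0018]
```

Gripped, with an opening of 0.229 (about 20 mm). Now I'll lift and turn square.

{"op": "arm_command", "data": {"steps": [{"hand": 0,"travel": [0,-0.06,0],"rotation": [0,0,0]},{"hand": 0,"travel": [0,-0.06,0],"rotation": [0,0,0]},{"hand": 0,"travel": [0,0,0],"rotation": [0,0.27,0]},{"hand": 0,"travel": [0,0,0],"rotation": [0,0.27,0]},{"hand": 0,"travel": [0,0,0],"rotation": [0,0.27,0]},{"hand": 0,"travel": [0,0,0],"rotation": [0,0,0]}]}}

```text
time: 5.35
eef_pos: [0.4543, 0.2307, 0.0914]
tcp_rot: [0.478, -0.517, 0.521, -0.482]
contact_force: [-0.3, 0.0, -0.7]
opening: 0.227
```

```bash
python3 - <<'E'
from h import *
plan((.5817,.1309,.085),-3.6)
E
```

```text
t 5.35
p [0.4543, 0.2307, 0.0914]
zyaw -4.47
down [0.0079, 0.0008, -1.0]
travel [0.2987, 0.0243, 0.4492]
q [0.271, 0.126, 2.098, -0.002, 0.91, 0.35]
F [-0.26, 0.05, -0.73]
op 0.227
rot [-0.015, -0.0289, -0.0026]
```

{"op": "arm_command", "data": {"steps": [{"hand": 0,"travel": [0.06,0.004,0.09],"rotation": [-0.015,-0.029,0]},{"hand": 0,"travel": [0.06,0,0.09],"rotation": [0,0,0]},{"hand": 0,"travel": [0.06,0,0.09],"rotation": [0,0,0]},{"hand": 0,"travel": [0.06,0,0.09],"rotation": [0,0,0]},{"hand": 0,"travel": [0.05,0,0.08],"rotation": [0,0,0]},{"hand": 0,"travel": [0,0,0],"rotation": [0,0,0]}]}}

```text
time: 6.1
eef_pos: [0.585, 0.1338, 0.094]
tcp_rot: [0.487, -0.511, 0.511, -0.49]
contact_force: [0.9, -0.1, -2.1]
opening: 0.225
```

```bash
python3 - <<'E'
from h import *
plan((.5817,.1309,.0495),-3.6)
im,d=ctrl.read_camera("wrist"); cv2.imwrite("pics/w4.png",im)
im,d=ctrl.read_camera("side"); cv2.imwrite("pics/s4.png",im)
E
```

```text
t 6.1
p [0.585, 0.1338, 0.094]
zyaw -2.55
down [0.0032, 0.0021, -1.0]
travel [0.0104, 0.1484, -0.0112]
q [0.055, 0.305, 1.875, 0.002, 0.958, 0.098]
F [0.93, -0.06, -2.1]
op 0.225
rot [-0.0058, 0.0349, -0.0043]
```

View pics/w4.png

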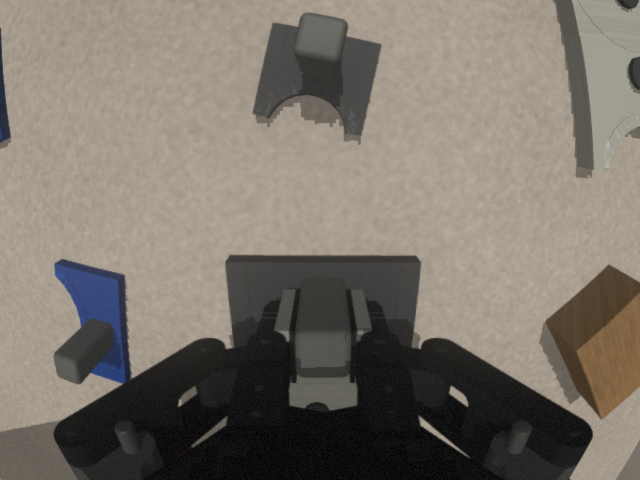

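View pics/s4.png

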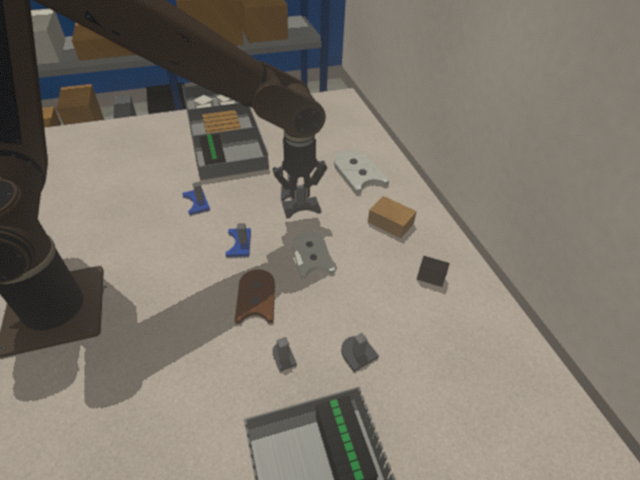

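The leaf is held level and square in the jaws: in the wrist view its back edge is level from (228,257) to (420,257). In the side view it stands just beyond the casting's round end, at (300,203). Now lowering.

{"op": "arm_command", "data": {"steps": [{"hand": 0,"travel": [0.01,0.05,-0.011],"rotation": [-0.006,0.035,-0.004]},{"hand": 0,"travel": [0,0.05,0],"rotation": [0,0,0]},{"hand": 0,"travel": [0,0.03,0],"rotation": [0,0,0]},{"hand": 0,"travel": [0,0,0],"rotation": [0,0,0]}]}}

```text
time: 6.7
eef_pos: [0.5754, 0.1338, 0.0499]
tcp_rot: [-0.487, 0.517, -0.513, 0.483]
contact_force: [0.7, 0.3, -1.0]
opening: 0.226
```

```bash
python3 - <<'E'
from h import *
plan((.5817,.1309,.0485),-3.6)
E
```

```text
t 6.7
p [0.5754, 0.1338, 0.0499]
zyaw -3.39
down [-0.0078, 0.0002, -1.0]
travel [0.0085, 0.0045, 0.0214]
q [0.057, 0.359, 1.902, 0.001, 0.887, 0.115]
F [0.71, 0.3, -0.96]
op 0.226
rot [0.0149, 0.007, 0.0005]
```

{"op": "arm_command", "data": {"steps": [{"hand": 0,"travel": [0,0,0.021],"rotation": [0.015,0.007,0]},{"hand": 0,"travel": [0,0.004,0],"rotation": [0,0,0]},{"hand": 0,"travel": [0,0,0],"rotation": [0,0,0]}]}}

```text
time: 7.08
eef_pos: [0.583, 0.1336, 0.0493]
tcp_rot: [0.484, -0.515, 0.516, -0.485]
contact_force: [0.1, -0.4, -0.1]
opening: 0.225
```

```bash
python3 - <<'E'
from h import *
plan((.5817,.1309,.0485),-3.6)
C={}
for cam in ("scene","side"):
    im,d=ctrl.read_camera(cam); cv2.imwrite(f"pics/{cam}5.png",cv2.resize(im[90:330,200:520],None,fx=2.5,fy=2.5,interpolation=cv2.INTER_CUBIC))
    P=pts(cam,d,np.ones(d.shape,bool))[0]
    Q=P[(P[:,2]>.0065)&(P[:,2]<.0125)&(abs(P[:,0]-.58)<.07)&(P[:,1]>.072)&(P[:,1]<.165)]
    # in casting frame
    u=np.array([np.cos(np.radians(86.4)),np.sin(np.radians(86.4))]); x=np.array([u[1],-u[0]])
    q=Q[:,:2]-[.5735,.0012]; X=q@x*1e3;Y=q@u*1e3
    print(cam,len(Q),np.percentile(X,[0,1,99,100]).round(1),np.percentile(Y,[0,1,99,100]).round(1))
    r=cv2.minAreaRect(np.c_[X,Y].astype(np.float32)); print(np.round([*r[0],*r[1],r[2]],1))
E
```

```text
t 7.08
p [0.583, 0.1336, 0.0493]
zyaw -3.6
down [0.0023, -0.0002, -1.0]
travel [0.0094, 0.0027, -0.0038]
q [0.056, 0.37, 1.89, -0.0, 0.88, 0.119]
F [0.1, -0.37, -0.14]
op 0.225
rot [-0.0044, 0.0001, 0.0001]
scene 533 [-45.9 -45.1  46.   66.4] [ 79.1  91.9 147.8 149.3]
[  8.3 115.9 110.7  66.1   5.2]
side 330 [-44.4 -44.2  45.   45.9] [ 70.2  93.4 149.4 150.1]
[  0.4 109.9  79.8  90.2  89.6]
```

View pics/scene5.png

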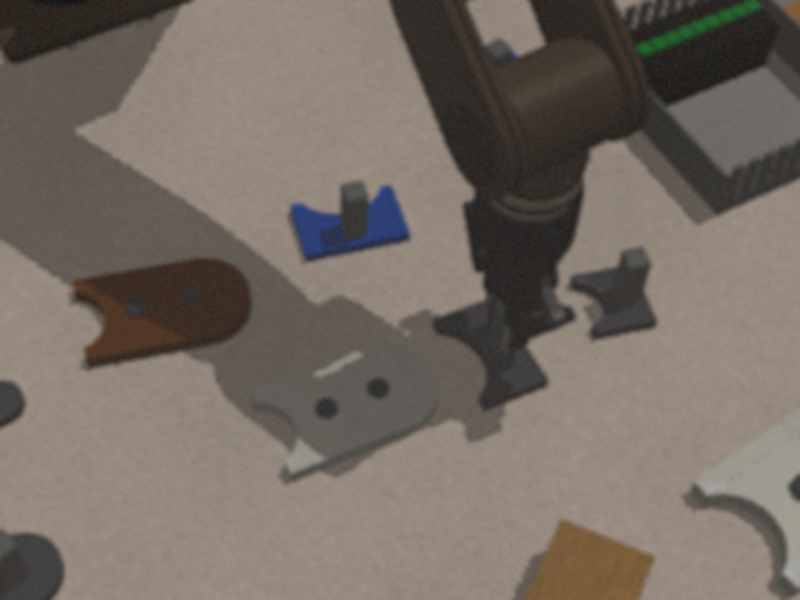

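View pics/side5.png

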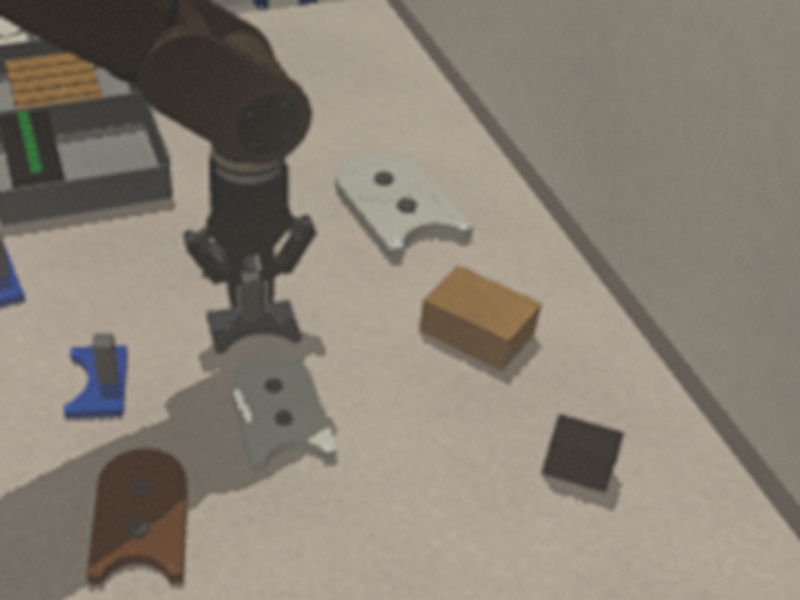

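The leaf is sideways-centred to within 1 mm (edges at -45 and +46), and its post is at about casting y=133, so there are about 42 mm to go. Advancing.

{"op": "arm_command", "data": {"steps": [{"hand": 0,"travel": [0.04,0.002,0],"rotation": [0,0,0]},{"hand": 0,"travel": [0.04,0,0],"rotation": [0,0,0]},{"hand": 0,"travel": [0.03,0,0],"rotation": [0,0,0]},{"hand": 0,"travel": [0,0,0],"rotation": [0,0,0]}]}}

```text
time: 7.68
eef_pos: [0.581, 0.0977, 0.0493]
tcp_rot: [0.483, -0.515, 0.517, -0.485]
contact_force: [0.5, -0.4, -0.3]
opening: 0.225
```

```bash
python3 - <<'E'
from h import *
t=np.array([.5735,.0012])+.0905*np.array([.0628,.998]);print(t)
plan((*t,.0485),-3.6)
E
```

```text
[0.5791834 0.091519 ]
t 7.67
p [0.581, 0.0977, 0.0493]
zyaw -3.64
down [0.0033, -0.0005, -1.0]
travel [0.0208, 0.0025, -0.0048]
q [-0.005, 0.353, 1.913, -0.001, 0.873, 0.059]
F [0.52, -0.4, -0.34]
op 0.225
rot [-0.0063, -0.0014, 0.0005]
```

{"op": "arm_command", "data": {"steps": [{"hand": 0,"travel": [0.008,0,0],"rotation": [0,0,0]},{"hand": 0,"travel": [0.007,0,0],"rotation": [0,0,0]},{"hand": 0,"travel": [0.005,0,0],"rotation": [0,0,0]},{"hand": 0,"travel": [0.005,0,0],"rotation": [0,0,0]}]}}

```text
time: 8.18
eef_pos: [0.5806, 0.091, 0.0494]
tcp_rot: [0.482, -0.516, 0.516, -0.485]
contact_force: [0.4, 6.6, -0.1]
opening: 0.228
```

```bash
python3 - <<'E'
from h import *
plan((.57918,.0915,.0485),-3.6)
E
```

```text
t 8.18
p [0.5806, 0.091, 0.0494]
zyaw -3.72
down [0.0038, 0.0024, -1.0]
travel [-0.0013, 0.003, -0.005]
q [-0.018, 0.35, 1.917, 0.003, 0.871, 0.045]
F [0.41, 6.61, -0.13]
op 0.228
rot [-0.007, -0.0041, -0.005]
```

Contact, with 6.6 N on the casting. I'll press for a moment longer, then check.

{"op": "arm_command", "data": {"steps": [{"hand": 0,"travel": [0.005,0.002,0],"rotation": [0,0,0]},{"hand": 0,"travel": [0.005,0,0],"rotation": [0,0,0]},{"hand": 0,"travel": [0.005,0,0],"rotation": [0,0,0]}]}}

```text
time: 8.55
eef_pos: [0.5806, 0.0907, 0.0495]
tcp_rot: [-0.479, 0.518, -0.515, 0.487]
contact_force: [1.3, 4.9, -1.4]
opening: 0.225
```

```bash
cat >> h.py <<'E'
U=np.array([np.cos(np.radians(86.4)),np.sin(np.radians(86.4))]); XX=np.array([U[1],-U[0]]); O0=np.array([.5735,.0012])
def leaf(name,xc,lo,hi,n):
    for cam in ("scene","side"):
        im,d=ctrl.read_camera(cam); cv2.imwrite(f"pics/{cam}{n}.png",cv2.resize(im[170:410,150:470],None,fx=2.5,fy=2.5,interpolation=cv2.INTER_CUBIC))
        P=pts(cam,d,np.ones(d.shape,bool))[0]
        q=P[:,:2]-O0; X=q@XX*1e3;Y=q@U*1e3
        k=(P[:,2]>.0065)&(P[:,2]<.0125)&(abs(X-xc)<60)&(Y>lo)&(Y<hi)
        print(cam,name,k.sum(),'X',np.percentile(X[k],[0,1,99,100]).round(1),'Y',np.percentile(Y[k],[0,1,99,100]).round(1))
        k=(P[:,2]>.056)&(P[:,2]<.064)&(abs(X-xc)<30)&(Y>lo-10)&(Y<hi+10)
        if k.sum()>5:
            r=cv2.minAreaRect(np.c_[X,Y][k].astype(np.float32)); print('  post',np.round([*r[0],*r[1],r[2]],1))
E
python3 - <<'E'
from h import *
plan((.57918,.0915,.0485),-3.6)
leaf('hollow',0,60,125,6)
E
```

```text
t 8.55
p [0.5806, 0.0907, 0.0495]
zyaw -3.87
down [0.0052, 0.0105, -0.9999]
travel [-0.0024, 0.0034, -0.0048]
q [-0.022, 0.348, 1.918, 0.014, 0.87, 0.037]
F [1.33, 4.95, -1.39]
op 0.225
rot [-0.0086, -0.009, -0.0206]
scene hollow 416 X [-46.  -44.1  46.   47.1] Y [ 60.   60.8 105.  106.8]
  post [ 2.6 80.6 36.   5.7  1.2]
side hollow 296 X [-44.5 -43.5  45.4  45.8] Y [ 60.1  60.5 106.4 109. ]
  post [-1.6 83.  36.9 28.1 32.2]
```

View pics/scene6.png

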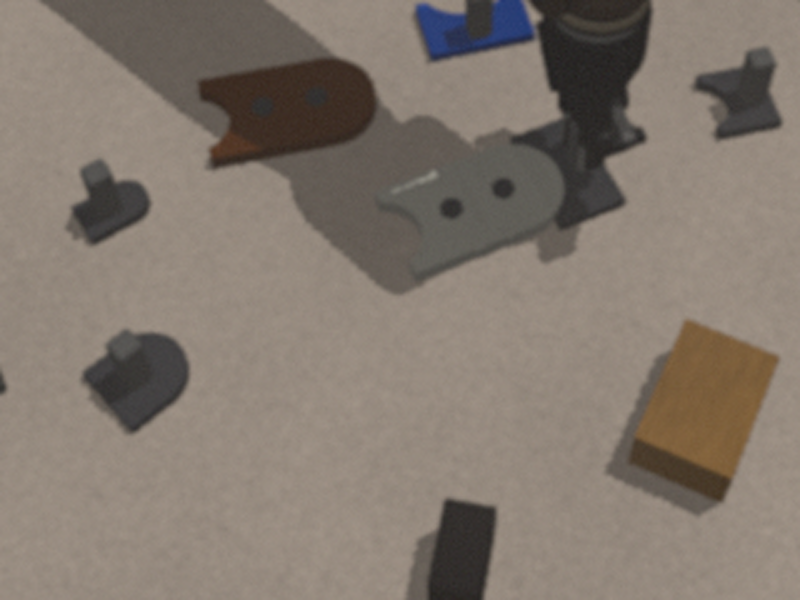

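The curves touch: in the scene crop the leaf is on the round end at (565,190), its back edge is at casting y=106.8 against 106.5 expected, and it is centred. I'll level the tool, release and lift.

{"op": "arm_command", "data": {"steps": [{"hand": 0,"travel": [0.002,0.003,0],"rotation": [0,0,-0.02]},{"hand": 0.5,"travel": [0,0,0],"rotation": [0,0,0]},{"hand": 0.5,"travel": [0,0,0],"rotation": [0,0,0]},{"hand": 0.5,"travel": [0,0,0],"rotation": [0,0,0]},{"hand": 0.5,"travel": [0,-0.03,0],"rotation": [0,0,0]},{"hand": 0.6,"travel": [0,-0.08,0],"rotation": [0,0,0]},{"hand": 0.7,"travel": [0,-0.12,0],"rotation": [0,0,0]},{"hand": 0.7,"travel": [0,-0.12,0],"rotation": [0,0,0]}]}}

```text
time: 9.65
eef_pos: [0.5786, 0.0892, 0.155]
tcp_rot: [0.484, -0.516, 0.517, -0.482]
contact_force: [0.3, -0.9, -1.4]
opening: 0.703
```

```bash
python3 - <<'E'
from h import *
plan((.588,-.2845,.125),14.9)
leaf('hollow',0,60,125,7)
E
```

```text
t 9.65
p [0.5786, 0.0892, 0.155]
zyaw -3.82
down [-0.0013, -0.002, -1.0]
travel [1.2405, 0.1026, 0.1145]
q [-0.02, 0.196, 1.881, -0.002, 1.066, 0.048]
F [0.34, -0.88, -1.42]
op 0.703
rot [0.0029, -0.6241, 0.0035]
scene hollow 524 X [-45.4 -44.1  46.4  51.1] Y [ 60.1  60.6 105.8 122.3]
  post [ 1.1 89.3 19.2 21.4 88.8]
side hollow 324 X [-44.1 -43.6  45.2  46.4] Y [ 60.6  61.5 106.7 108.4]
  post [ 0.4 89.1 18.9 20.1  1.2]
```

The hollow leaf stayed put after release, with its post at casting (0.7, 89.2). Moving on to the nose leaf.

{"op": "arm_command", "data": {"steps": [{"hand": 0.7,"travel": [0.15,0,0.014],"rotation": [0,0,0]},{"hand": 0.7,"travel": [0.15,0,0.014],"rotation": [0,0,0]},{"hand": 0.7,"travel": [0.15,0,0.014],"rotation": [0,0,0]},{"hand": 0.7,"travel": [0.15,0,0.014],"rotation": [0,0,0]},{"hand": 0.7,"travel": [0.15,0,0.014],"rotation": [0,0,0]},{"hand": 0.7,"travel": [0.15,0,0.014],"rotation": [0,0,0]},{"hand": 0.7,"travel": [0.15,0,0.014],"rotation": [0,0,0]},{"hand": 0.7,"travel": [0.15,0,0.014],"rotation": [0,0,0]},{"hand": 0.7,"travel": [0,0,0],"rotation": [0,-0.21,0]},{"hand": 0.7,"travel": [0,0,0],"rotation": [0,-0.21,0]},{"hand": 0.7,"travel": [0,0,0],"rotation": [0,-0.21,0]},{"hand": 0.7,"travel": [0,0,0],"rotation": [0,0,0]}]}}

```text
time: 11.25
eef_pos: [0.5879, -0.2847, 0.1535]
tcp_rot: [-0.562, 0.427, -0.428, 0.564]
contact_force: [-0.1, 0.1, -0.0]
opening: 0.702
```

```bash
python3 - <<'E'
from h import *
plan((.588,-.2845,.115),14.9)
im,d=ctrl.read_camera("wrist"); cv2.imwrite("pics/w8.png",im)
E
```

```text
t 11.25
p [0.5879, -0.2847, 0.1535]
zyaw 15.58
down [0.0031, 0.0006, -1.0]
travel [-0.0007, 0.1282, 0.0001]
q [-0.607, 0.335, 1.713, 0.003, 1.092, -0.88]
F [-0.14, 0.11, -0.0]
op 0.702
rot [-0.0061, 0.0226, 0.0005]
```

View pics/w8.png

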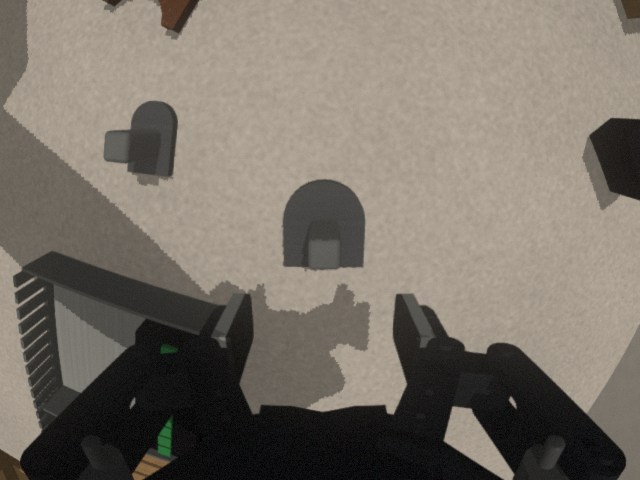

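The wrist view shows the nose leaf at (323,225), nose up towards +y, with its post at (324,252) centred between the jaws.

```bash
python3 - <<'E'
from h import *
print(wray(324,252,.061)); a,b=wray(283,266,.01),wray(364,266,.01); print(a,b,np.degrees(np.arctan2(*(b-a)[1::-1])))
print((a+b)/2+.027*np.array([np.cos(np.radians(105.2)),np.sin(np.radians(105.2)),0]))
E
```

```text
[ 0.588688   -0.28068891  0.061     ]
[ 0.567058   -0.31617456  0.01      ] [ 0.6256885  -0.29997865  0.01      ] 15.442113025867654
[ 0.58929414 -0.28202116  0.01      ]
```

{"op": "arm_command", "data": {"steps": [{"hand": 0.7,"travel": [-0.003,0.06,0.002],"rotation": [-0.006,0,0]},{"hand": 0.7,"travel": [0,0.06,0],"rotation": [0,0,0]},{"hand": 0.7,"travel": [0,0.06,0],"rotation": [0,0,0]},{"hand": 0.7,"travel": [0,0.06,0],"rotation": [0,0,0]},{"hand": 0.7,"travel": [0,0.06,0],"rotation": [0,0,0]},{"hand": 0.7,"travel": [0,0,0],"rotation": [0,0,0]}]}}

```text
time: 12.05
eef_pos: [0.5864, -0.2819, 0.0537]
tcp_rot: [0.563, -0.43, 0.426, -0.562]
contact_force: [0.0, 0.2, 0.0]
opening: 0.702
```

```bash
python3 - <<'E'
from h import *
plan((.5885,-.2835,.047),15.2)
E
```

```text
t 12.05
p [0.5864, -0.2819, 0.0537]
zyaw 15.41
down [-0.005, 0.0029, -1.0]
travel [0.0069, 0.0223, 0.0053]
q [-0.604, 0.462, 1.749, -0.001, 0.936, -0.872]
F [0.0, 0.24, 0.05]
op 0.702
rot [0.0077, 0.0071, -0.0079]
```

{"op": "arm_command", "data": {"steps": [{"hand": 0.7,"travel": [0.003,0.018,0.006],"rotation": [0.008,0,-0.008]},{"hand": 0,"travel": [0,0,0],"rotation": [0,0,0]},{"hand": 0,"travel": [0,0,0],"rotation": [0,0,0]},{"hand": 0,"travel": [0,0,0],"rotation": [0,0,0]},{"hand": 0,"travel": [0,0,0],"rotation": [0,0,0]},{"hand": 0,"travel": [0,0,0],"rotation": [0,0,0]},{"hand": 0,"travel": [0,0,0],"rotation": [0,0,0]}]}}

```text
time: 12.92
eef_pos: [0.5898, -0.2832, 0.0501]
tcp_rot: [-0.562, 0.427, -0.43, 0.563]
contact_force: [0.4, 1.0, -0.9]
opening: 0.226
```

```bash
python3 - <<'E'
from h import *
plan((.5885,-.2835,.1),-3.6)
E
```

```text
t 12.93
p [0.5898, -0.2832, 0.0501]
zyaw 15.41
down [0.004, -0.0024, -1.0]
travel [0.0005, -0.1663, -0.0039]
q [-0.603, 0.47, 1.747, 0.0, 0.92, -0.872]
F [0.43, 0.95, -0.85]
op 0.226
rot [-0.0072, 0.6335, 0.0054]
```

{"op": "arm_command", "data": {"steps": [{"hand": 0,"travel": [0,-0.06,0],"rotation": [0,0,0]},{"hand": 0,"travel": [0,-0.06,0],"rotation": [0,0,0]},{"hand": 0,"travel": [0,0,0],"rotation": [0,0.21,0]},{"hand": 0,"travel": [0,0,0],"rotation": [0,0.21,0]},{"hand": 0,"travel": [0,0,0],"rotation": [0,0.21,0]},{"hand": 0,"travel": [0,0,0],"rotation": [0,0,0]}]}}

```text
time: 13.68
eef_pos: [0.5921, -0.2846, 0.0964]
tcp_rot: [0.481, -0.512, 0.522, -0.483]
contact_force: [0.3, -0.5, -1.1]
opening: 0.228
```

```bash
python3 - <<'E'
from h import *
plan((.5653,-.1285,.088),-3.6)
E
```

```text
t 13.68
p [0.5921, -0.2846, 0.0964]
zyaw -4.01
down [0.0116, -0.0076, -0.9999]
travel [-0.513, 0.0231, -0.126]
q [-0.602, 0.407, 1.734, 0.0, 0.987, -0.532]
F [0.27, -0.5, -1.05]
op 0.228
rot [-0.0232, -0.0139, 0.0131]
```

{"op": "arm_command", "data": {"steps": [{"hand": 0,"travel": [-0.1,0.005,-0.025],"rotation": [-0.023,-0.014,0.013]},{"hand": 0,"travel": [-0.1,0,-0.025],"rotation": [0,0,0]},{"hand": 0,"travel": [-0.1,0,-0.025],"rotation": [0,0,0]},{"hand": 0,"travel": [-0.1,0,-0.025],"rotation": [0,0,0]},{"hand": 0,"travel": [-0.1,0,-0.025],"rotation": [0,0,0]},{"hand": 0,"travel": [0,0,0],"rotation": [0,0,0]}]}}

```text
time: 14.42
eef_pos: [0.5614, -0.1226, 0.0974]
tcp_rot: [-0.487, 0.513, -0.512, 0.487]
contact_force: [0.9, -0.7, -2.1]
opening: 0.225
```

```bash
python3 - <<'E'
from h import *
plan((.5653,-.1285,.0505),-3.6)
im,d=ctrl.read_camera("wrist"); cv2.imwrite("pics/w9.png",im)
E
```

```text
t 14.43
p [0.5614, -0.1226, 0.0974]
zyaw -2.93
down [-0.0003, 0.0017, -1.0]
travel [0.0194, 0.1563, 0.0139]
q [-0.392, 0.252, 1.935, 0.002, 0.956, -0.342]
F [0.91, -0.74, -2.05]
op 0.225
rot [0.0007, 0.0224, -0.0032]
```

View pics/w9.png

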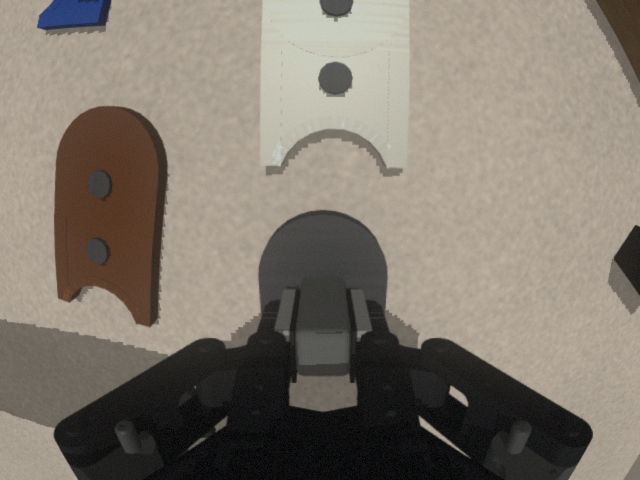

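The nose leaf is held square, with its nose at (323,212) facing the casting's hollow at (333,130). Lowering with small corrections.

{"op": "arm_command", "data": {"steps": [{"hand": 0,"travel": [0.019,0.05,0.014],"rotation": [0,0.022,0]},{"hand": 0,"travel": [0,0.05,0],"rotation": [0,0,0]},{"hand": 0,"travel": [0,0.04,0],"rotation": [0,0,0]},{"hand": 0,"travel": [0,0,0],"rotation": [0,0,0]}]}}

```text
time: 14.98
eef_pos: [0.566, -0.1319, 0.052]
tcp_rot: [-0.483, 0.516, -0.516, 0.483]
contact_force: [0.0, 0.3, -1.2]
opening: 0.227
```

```bash
python3 - <<'E'
from h import *
plan((.5653,-.1285,.0503),-3.6)
leaf('nose',0,-175,-82,10)
im,d=ctrl.read_camera("wrist"); cv2.imwrite("pics/w10.png",im)
E
```

```text
t 14.97
p [0.566, -0.1319, 0.052]
zyaw -3.77
down [-0.0002, 0.0009, -1.0]
travel [-0.011, 0.0056, -0.0032]
q [-0.404, 0.335, 1.93, 0.001, 0.877, -0.339]
F [0.02, 0.28, -1.19]
op 0.227
rot [0.0006, -0.0056, -0.0017]
scene nose 293 X [-31.  -29.4  30.9  47.6] Y [-161.  -160.8  -96.9  -96.1]
side nose 173 X [-29.8 -29.6  30.6  31. ] Y [-162.8 -161.7 -107.8 -102.1]
  post [  -0.2 -137.4   44.    22.7   18.4]
```

View pics/w10.png

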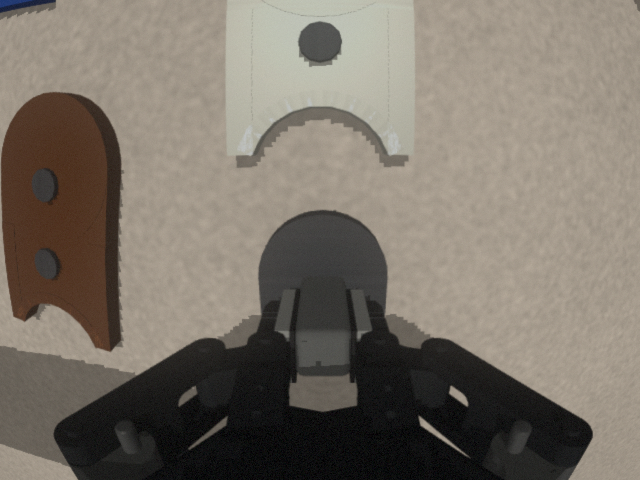

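The nose (323,212) and the hollow (320,108) line up to within about 1 mm, and the depth data give a sideways offset of about 0.6 mm with about 46 mm to go. Advancing.

{"op": "arm_command", "data": {"steps": [{"hand": 0,"travel": [-0.04,0.005,-0.002],"rotation": [0,0,0]},{"hand": 0,"travel": [-0.04,0,0],"rotation": [0,0,0]},{"hand": 0,"travel": [-0.03,0,0],"rotation": [0,0,0]},{"hand": 0,"travel": [0,0,0],"rotation": [0,0,0]}]}}

```text
time: 15.62
eef_pos: [0.57, -0.0963, 0.0541]
tcp_rot: [0.482, -0.514, 0.518, -0.485]
contact_force: [-0.8, 0.2, -0.5]
opening: 0.225
```

```bash
python3 - <<'E'
from h import *
t=O0-.088*U; print(t)
plan((*t,.0503),-3.6)
im,d=ctrl.read_camera("wrist"); cv2.imwrite("pics/w11.png",im)
E
```

```text
[ 0.56797443 -0.08662635]
t 15.62
p [0.57, -0.0963, 0.0541]
zyaw -3.69
down [0.0062, -0.0013, -1.0]
travel [-0.0319, 0.0127, -0.0088]
q [-0.343, 0.323, 1.941, 0.001, 0.871, -0.28]
F [-0.82, 0.2, -0.54]
op 0.225
rot [-0.0119, -0.0031, 0.0017]
```

View pics/w11.png

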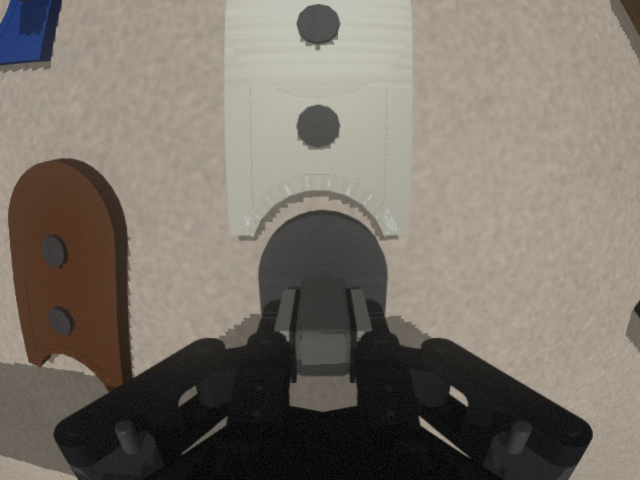

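In the wrist view the nose (323,212) is about 2 mm right of the hollow's centre (319,192), and the tool is 4 mm high. I'll correct both and go on.

{"op": "arm_command", "data": {"steps": [{"hand": 0,"travel": [-0.004,0.012,-0.006],"rotation": [-0.012,0,0]},{"hand": 0,"travel": [-0.004,0,0],"rotation": [0,0,0]}]}}

```text
time: 15.92
eef_pos: [0.5683, -0.0943, 0.0504]
tcp_rot: [0.484, -0.516, 0.516, -0.483]
contact_force: [-0.3, -0.4, -2.0]
opening: 0.226
```

```bash
python3 - <<'E'
from h import *
plan((.568,-.0866,.0503),-3.6)
im,d=ctrl.read_camera("wrist"); cv2.imwrite("pics/w12.png",im[100:400,120:520])
E
```

```text
t 15.93
p [0.5683, -0.0943, 0.0504]
zyaw -3.73
down [-0.0002, -0.0012, -1.0]
travel [-0.0256, 0.0003, -0.0028]
q [-0.34, 0.328, 1.943, -0.002, 0.87, -0.274]
F [-0.29, -0.39, -2.01]
op 0.226
rot [0.0003, -0.0042, 0.0023]
```

View pics/w12.png

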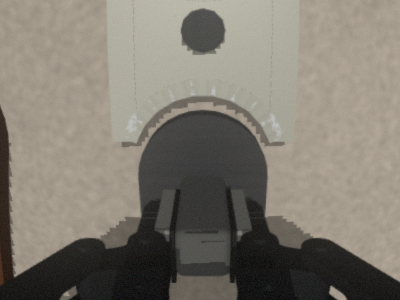

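The nose (203,111 in the crop) is now centred in the hollow (203,97), with even gaps at both sides. Pushing in.

{"op": "arm_command", "data": {"steps": [{"hand": 0,"travel": [-0.008,0,0],"rotation": [0,0,0]},{"hand": 0,"travel": [-0.008,0,0],"rotation": [0,0,0]},{"hand": 0,"travel": [-0.005,0,0],"rotation": [0,0,0]},{"hand": 0,"travel": [-0.005,0,0],"rotation": [0,0,0]}]}}

```text
time: 16.48
eef_pos: [0.5692, -0.0865, 0.0507]
tcp_rot: [0.483, -0.516, 0.517, -0.483]
contact_force: [0.3, -0.6, -1.0]
opening: 0.221
```

```bash
python3 - <<'E'
from h import *
plan((.568,-.0866,.0503),-3.6)
E
```

```text
t 16.48
p [0.5692, -0.0865, 0.0507]
zyaw -3.77
down [0.0006, -0.0014, -1.0]
travel [0.0006, 0.0014, -0.0041]
q [-0.326, 0.327, 1.944, -0.001, 0.869, -0.26]
F [0.3, -0.64, -0.96]
op 0.221
rot [-0.0014, -0.0055, 0.0026]
```

{"op": "arm_command", "data": {"steps": [{"hand": 0,"travel": [-0.005,0,0],"rotation": [0,0,0]},{"hand": 0,"travel": [-0.005,0,0],"rotation": [0,0,0]},{"hand": 0,"travel": [-0.005,0,0],"rotation": [0,0,0]}]}}

```text
time: 16.85
eef_pos: [0.5693, -0.0852, 0.051]
tcp_rot: [0.486, -0.513, 0.518, -0.482]
contact_force: [-0.3, -5.7, -3.2]
opening: 0.228
```

```bash
python3 - <<'E'
from h import *
plan((.568,-.0866,.0503),-3.6)
leaf('nose',0,-135,-72,13)
im,d=ctrl.read_camera("wrist"); cv2.imwrite("pics/w13.png",im[100:400,120:520])
E
```

```text
t 16.85
p [0.5693, -0.0852, 0.051]
zyaw -3.62
down [-0.0001, -0.009, -1.0]
travel [0.005, 0.0024, -0.0041]
q [-0.321, 0.326, 1.945, -0.011, 0.868, -0.251]
F [-0.27, -5.67, -3.17]
op 0.228
rot [-0.0009, -0.0006, 0.0173]
scene nose 292 X [-30.5 -29.4  30.9  32.6] Y [-114.7 -114.5  -72.4  -72.1]
  post [  0.3 -97.5  31.8   3.    2.3]
side nose 267 X [-29.6 -29.3  29.8  30.1] Y [-115.7 -115.3  -74.3  -72.1]
  post [ -1.  -91.8  39.   27.   31.3]
```

View pics/w13.png

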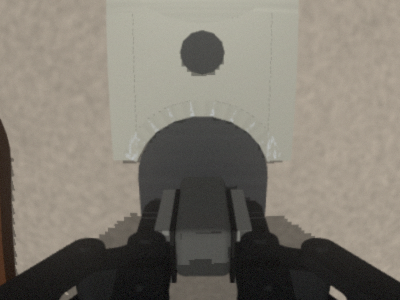

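The nose fills the hollow (crop 203,117) under 5.7 N, and its tail is at casting y=-115 as expected. I'll press briefly while levelling the tool, then release and lift.

{"op": "arm_command", "data": {"steps": [{"hand": 0,"travel": [-0.005,0.002,0],"rotation": [0,0,0]},{"hand": 0,"travel": [-0.003,0.001,0],"rotation": [0,0,0.018]},{"hand": 0.5,"travel": [0,0,0],"rotation": [0,0,0]},{"hand": 0.5,"travel": [0,0,0],"rotation": [0,0,0]},{"hand": 0.5,"travel": [0,0,0],"rotation": [0,0,0]},{"hand": 0.5,"travel": [0,-0.03,0],"rotation": [0,0,0]},{"hand": 0.6,"travel": [0,-0.08,0],"rotation": [0,0,0]},{"hand": 0.7,"travel": [0,-0.15,0],"rotation": [0,0,0]},{"hand": 0.7,"travel": [0,-0.15,0],"rotation": [0,0,0]},{"hand": 0.7,"travel": [0,0,0],"rotation": [0,0,0]}]}}

```text
time: 18.25
eef_pos: [0.5705, -0.0834, 0.1806]
tcp_rot: [0.484, -0.514, 0.517, -0.485]
contact_force: [-0.3, -0.1, 0.1]
opening: 0.7
```

```bash
python3 - <<'E'
from h import *
plan((.568,-.0866,.0503),-3.6)
leaf('nose',0,-135,-72,14)
leaf('hollow',0,72,115,15)
E
```

```text
t 18.25
p [0.5705, -0.0834, 0.1806]
zyaw -3.58
down [0.0034, -0.0021, -1.0]
travel [0.0104, 0.4344, -0.0093]
q [-0.321, 0.144, 1.889, -0.001, 1.105, -0.258]
F [-0.29, -0.1, 0.11]
op 0.7
rot [-0.0067, 0.0008, 0.0036]
scene nose 373 X [-30.8 -29.8  31.1  31.9] Y [-114.7 -114.6  -72.7  -72.1]
  post [  0.6 -88.3  18.8  20.9  89.3]
side nose 317 X [-30.  -29.2  29.4  30.2] Y [-115.8 -115.   -73.1  -72.1]
  post [ -0.  -87.8  20.9  19.2  89.3]
scene hollow 404 X [-45.4 -44.3  46.2  46.9] Y [ 72.1  72.6 105.9 106.6]
  post [ 2.  88.9 20.4 20.1 86.5]
side hollow 232 X [-44.1 -43.9  45.5  46.1] Y [ 72.4  72.8 107.5 108.7]
```

View pics/scene15.png

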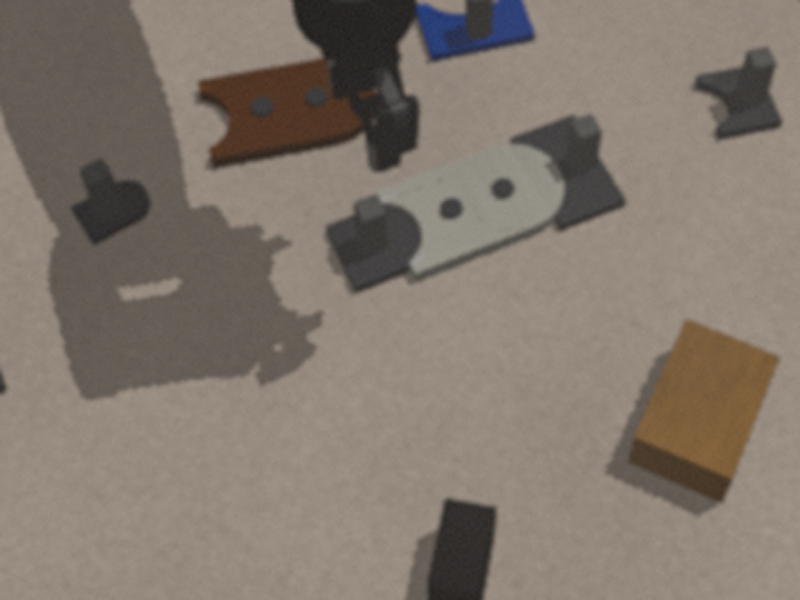

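View pics/side15.png

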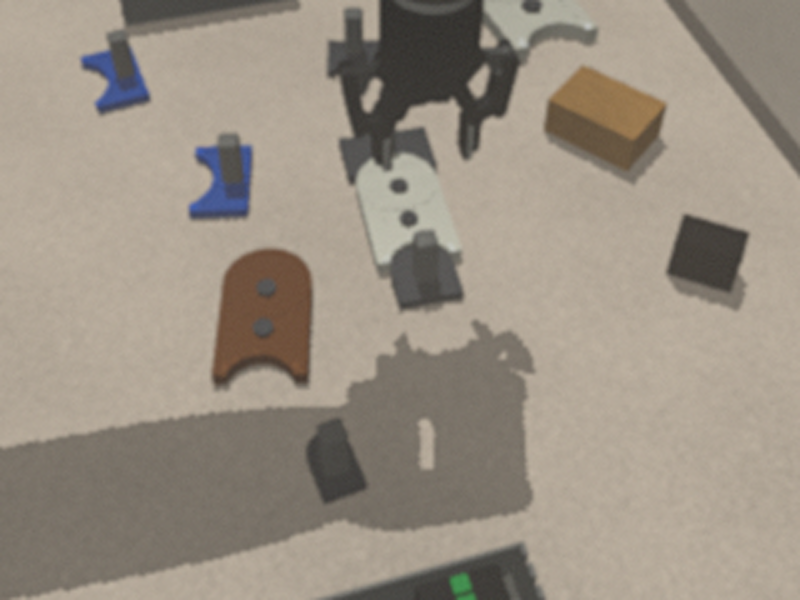

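Both leaves lie seated on their curves: the nose leaf at scene crop (375,240) and the hollow leaf at (575,170). Nothing else has been disturbed, so I'm handing the job in.

```bash
python3 -c "
from plant import ctrl
print(ctrl.sign_off())"
```

```text
the job is handed in; nothing more can be done
None
```

Both leaves are seated on the casting and released, and I handed the job in at about 18.5 s of the 61 s allowed; no verdict was reported.

I pushed the large dark hollow leaf onto the rounded end first, with about 5–6.6 N of contact force. The large round-nosed leaf then went into the hollow end at about 5.7 N.

| Leaf | Measured post in the casting's frame (x, y) | Seated position |
|---|---|---|
| Hollow leaf | 0.4 to 2.0 mm, 89 mm | 0, 90.5 mm |
| Nose leaf | 0 to 0.6 mm, -88 mm | 0, -88 mm |

Both leaves lie flat and square to within a few degrees, well inside the tolerances.

- **Hollow leaf reading:** its post reads about 1.5 mm past nominal, but its back edge (106–108 mm against 106.5) fits a seated leaf. I put the difference down to camera calibration, which is good to about 2 mm. In the last check the side camera's view of that post was blocked by the gripper.
- **Refused move:** the first move call was refused over its format and moved nothing. No other check failed.

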